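# Zero the length gauge and press a soil sample home on its sprung plunger

### The arm

A 7-joint arm with a two-finger parallel gripper is mounted at the origin on the work surface. World frame = base frame: x ahead of the robot, y to its left, z up, the work surface at z = 0. Lengths are in m, angles in rad, forces in N, time in s.
With the tool pointing down it reaches from about 0.4 to 0.85 m from the base axis. Payload 10.4 kg.
Tool frame: the origin (TCP) lies at the very end of the fingers, on their centre line; the grasp point (between the pads) lies 19 mm behind it; z points along the fingers, y is the line along which they close (so a half turn about z gives the same grasp; the last joint's range is limited). The gripper opens to 87 mm and grips with 3 to 60 N. Pads are 19 mm wide; open, the fingers measure 117 mm over their backs; the gripper's body (75 mm by 190 mm) begins 51 mm behind the grasp point.
Start: joints at [-1.21, 0.332, -0.065, 1.46, 0.022, 1.35, -0.088], TCP at [0.234, 0.58, 0.223] pointing down, gripper open.
Joint ranges: [-2.6, 2.6], [-0.5, 2.12], [-1.47, 1.34], [0.16, 2.42], [-1.27, 4.41], [0.06, 2.06], [-2.6, 2.6]. Speed limits (rad/s): [2.22, 2.22, 2.79, 2.79, 3.14, 3.14, 3.14].

### API

Orientations are given as a unit quaternion [x, y, z, w].
In Python, from bench import r gives the robot as it stands.
- The arm moves only by the shell command python3 -m crank 'ROWS' [FORCE]. ROWS is JSON, a list that holds one entry, the list of rows, each a list of 5 numbers: the shift along the tool's x, y, z in mm, then the turn about the tool's z in degrees, then the opening, from -1 (shut) to 1 (fully open). A call has 1 to 20 rows; each row is the pose to reach, as a shift and turn from the pose commanded when the call began, along the tool's axes at that moment; what a row does not reach only later rows make up. A row lasts 1/10 s, in which the tool goes at most 50 mm and 8.59 degrees, less where a joint would pass 70% of its speed; a pose out of reach is approached as far as the arm can. A call with a gripper value outside its range is refused whole. The fingers move at their own pace and stop on an object; FORCE is the grip in N (left out, the last holds). Time passes only in rows, so rows that repeat a pose let the fingers close. It gives the time, the measured TCP pose, the force, the opening and the grip force at its end, in the units of the state.
- r.read_state(): the state, without advancing time (a new reading comes with each control period).
- r.camera(name): name is "scene" or "side" or "wrist"; returns a dict with "image" (400x640x3 uint8, red, green, blue), "vfov" (degrees; the focal length in pixels is half the picture's height over the tangent of half this angle, whatever the lens; pixels are square), "cx", "cy" (the principal point, pixels), "eye" and "attitude" of the camera in the world. Camera axes: x right, y down, z forward; pixel columns grow to the right and rows downward; lengths in m; the calibration is good to about 2 mm. A picture is of the moment at which its call begins. There is no depth.
- r.close_job(): hands the job in; it is judged then, once.
The state is a dict: "time": time; "joint_positions": joint angles; "joint_vel": joint speeds; "joint_torque": joint torques, N m; "ee_pos": TCP position; "eef_rot": TCP orientation; "ft_force": force on the tool from outside, world axes, zero at the start; "torque": the same for the moment, N m; "width": finger opening in m; "grip_force": force on a finger pad.
Only numpy, scipy, OpenCV 4.12 (cv2) and the standard library are available. Lean on these libraries where they do the work, as an engineer would, in place of code of your own. Each camera call takes 0.05 s, during which the arm holds its last target. There are 200 camera calls.

### The job

Turn the tare knob of the bench length gauge until its red pointer reads zero (middle of the green mark). Then take the orange-capped sample tube from the rack, put its foot in the gauge's blue seat and press it down against the sprung plunger until its flange is hard on the brass stop ring, firmly but with no more force than a hand would use; finish while still pressing and holding it there, because the spring lifts it if let go. Leave the knob on zero and all other things where they stand.

Things in the scene. Friction and masses are not known exactly. Their poses are not given: they have to be found in the camera images.
- gauge: Bench length gauge, fixed: dark steel base plate 120 (x) x 270 (y) x 12 mm high, origin at the centre of its underside, on the table. At y = +65 mm in its frame stands the blue seat block, 70 x 70 mm, with an upright bore of 40 mm diameter and the brass stop ring on top (top at 85 mm). At y = -65 mm is the tare dial, a grey drum 84 mm in diameter, its white face at 42.5 mm, with the knob on it.
- stop (a point): Centre of the upper face of the brass stop ring, on the axis of the seat bore, 85 mm above the table; z up, axes parallel to the gauge's.
- stop_ring: Brass stop ring, 60 mm outside, 42 mm inside diameter, 6 mm thick, fixed on the blue seat block; origin at the centre of its underside. The tube's flange lands on it. It must not be loaded with more than 60 N; 3 to 30 N is right.
- plunger (a joint): Travel of the steel sprung plunger (30 mm in diameter) inside the bore, m: 0 = up at rest (its top 37 mm below the stop ring's upper face), grows as it is pressed down. Its spring pushes up with 4.2 N at rest, plus 0.35 N per mm. A tube's own weight does not move it. When the flange is hard on the ring it reads about 0.018 (spring force 10.5 N); its own end of travel, 0.021, is never met.
- tare_knob (a joint): Angle of the tare knob, rad: 0 = the red pointer is on the middle of the green zero mark, pointing along the gauge's +x; positive = turned clockwise seen from above; stops at -1.5 and 1.5. It starts at 0.45 to 1.25 and stays where it is left (friction 0.04 N m). Zero is read to within 5 degrees.
- knob_grip (a point): Point on the knob's upright axis at the height to grip, 70 mm above the table. The knob is a black bar 48 mm long, 14 mm wide, from 48 to 72 mm above the table, its length along the red pointer (world direction of the pointer = gauge yaw minus the joint angle). The dial's face lies 27 mm below this point.
- rack: Dark wooden rack, fixed: 66 (x) x 190 (y) x 45 mm high, origin at the centre of its underside. Three round holes of 40 mm diameter in a row along its y, 60 mm apart (y = -60, 0, 60 mm), 40 mm deep (floor 5 mm above the table); one tube stands in each, in any order.
- tube: The tube to measure: orange cap and flange, clear body with soil, about 0.16 kg, 130 mm tall, origin at the centre of its foot, z up. Body 36 mm in diameter, foot tapered to 28 mm over 6 mm; flange 52 mm in diameter, 55 to 65 mm above the foot; cap 40 mm in diameter, 90 to 130 mm: grip there, fingers closing along the rack's x.
- tube_flange (a point): Centre of the underside of the orange tube's flange, 55 mm above its foot, on its axis.
- tube_b: Another sample tube of the same shape with white cap and flange, standing in the rack: leave it there. Origin at its foot.
- tube_c: A third sample tube, same shape, white cap and flange, standing in the rack: leave it there. Origin at its foot.
- cup: Brown cardboard cup, 80 mm wide, 95 mm tall, behind the work area; origin under its centre. Leave alone.
- jar: Soil jar, 64 mm wide, 85 mm tall, behind the work area; origin under its centre. Leave alone.
- tape: Yellow tape measure, 62 x 30 x 60 mm high, to the right of the rack; origin under its centre. Leave alone.
- spatula: Spatula lying on the table on the left. Leave alone.
Not all that is in view belongs to the job. There is more than one size of the tube; the one meant has the size given above.

How it is judged:
On the way, in this order (a step that is already met when the one before it is completed fails the run):
1. the tare knob is turned to zero while the plunger is still up (value of joint tare_knob between -0.09 and 0.09 rad and value of joint plunger below 0.003 m), for 0.3 s.
2. the orange tube is pressed down on the plunger until its flange is hard on the stop ring (value of joint plunger above 0.0155 m and contact force between tube and stop_ring above 1.5 N and horizontal distance between tube_flange and stop below 0.006 m and z of tube_flange in the frame of stop below 0.002 m and angle between tube's own z axis and vertical below 0.07 rad and contact force between tube and the fingers above 2 N), for 0.3 s.
At the end, for the whole second after the job is handed in: The fingers still press the orange tube (over 2 N), upright within 4 degrees in the seat, flange within 6 mm of the axis and 2 mm of the stop ring, on the ring with over 1.5 N, plunger down over 15.5 mm; tare knob within 0.09 rad of zero (all of step 2 and value of joint tare_knob between -0.09 and 0.09 rad); the arm keeps its last pose, push and grip.
It fails at once if the stop ring is overloaded (over 60 N) (contact force between tube and stop_ring above 60 N).
It fails at once if a white-capped tube is disturbed (moved over 30 mm) (distance of any of tube_b, tube_c from where it was at the start of the episode above 0.03 m).
It fails at once if the cup or jar is disturbed (moved over 30 mm) (distance of any of cup, jar from where it was at the start of the episode above 0.03 m).
It fails at once if the tape measure or spatula is disturbed (moved over 30 mm) (distance of any of tape, spatula from where it was at the start of the episode above 0.03 m).
It also fails if it takes over 67 s, if anything falls off the work surface, if the arm or the gripper's body presses on something with over 40 N, if the wrist force passes 120 N, or if a joint passes its speed limit or range.

## Working session

There is one attempt and no reset: what is moved stays moved. The work goes in short steps, Python scripts to look and compute and a shell command to move; the robot and the scene stay as the last step left them, time stands still between calls to the robot, and variables do not carry over. Pictures are saved under pics/ and viewed, at most 10 in all, crops included, and the job is handed in when it is done.

```bash
ls; mkdir -p pics
python3 - <<'E'
from bench import r
import cv2,numpy as np
s=r.read_state();print({k:np.round(v,3).tolist() for k,v in s.items()})
ims=[]
for n in("scene","side","wrist"):
    c=r.camera(n);cv2.imwrite(f"pics/{n}0.png",c["image"][:,:,::-1])
    print(n,c["vfov"],c["cx"],c["cy"],c["eye"],c["attitude"])
    ims.append(c["image"][:,:,::-1])
E
```

```text
pics
{'time': 0.0, 'joint_positions': [-1.21, 0.333, -0.065, 1.461, 0.022, 1.35, -0.088], 'joint_vel': [0.001, -0.001, -0.0, -0.002, 0.0, 0.001, 0.001], 'joint_torque': [0.001, -62.326, 0.025, -38.99, -0.061, 0.04, 0.0], 'ee_pos': [0.234, 0.579, 0.222], 'eef_rot': [0.191, 0.982, -0.001, -0.0], 'ft_force': [0.242, 0.447, -0.287], 'torque': [-0.025, -0.038, -0.004], 'grip_force': 0.0, 'width': 0.087}
scene 44.446660646027695 322.43015580528856 199.02742759319074 [ 1.3723731  -0.08599828  1.18065507] [ 0.69736493  0.63922351 -0.21536411 -0.24226795]
side 48.347495508279735 314.68108923682615 201.83419633502734 [ 0.38006632 -0.85772134  1.04500495] [ 0.92427671 -0.11121211  0.03506276 -0.36347631]
wrist 67.20009079202347 312.799213464786 198.57041581150716 [0.16396074 0.60759321 0.38423728] [0.8210255  0.55400026 0.07732893 0.11410995]
```

View pics/scene0.png

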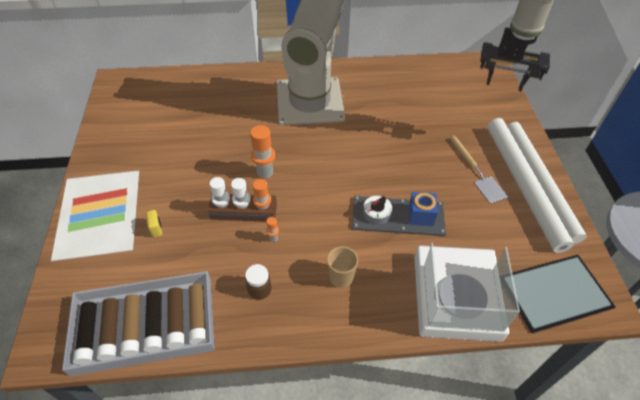

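View pics/side0.png

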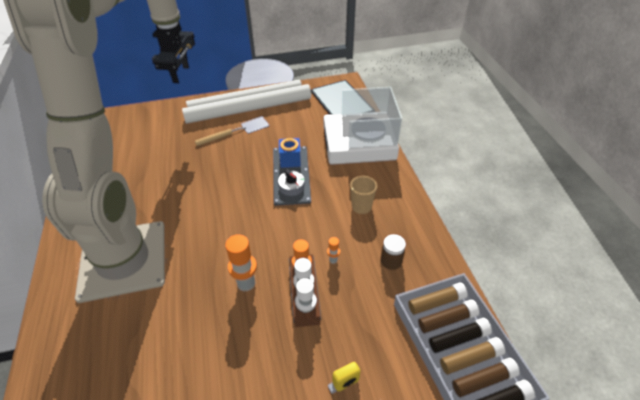

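The scene view shows three orange-capped tubes: a large one at (262,150) standing on the table, a small one at (272,230) on the table, and one in the rack at (261,195). The rack one fits, since it stands in the rack and matches the white tubes in size. The gauge's ring is at (425,201) and its dial at (378,207). I'll confirm this in an enlarged crop and triangulate.

```bash
cat > h.py <<'E'
import cv2,numpy as np
from bench import r
from scipy.spatial.transform import Rotation as R
def cast(c,uv,z):
    f=200/np.tan(np.radians(c["vfov"]/2)); uv=np.atleast_2d(uv)
    d=np.c_[(uv[:,0]-c["cx"])/f,(uv[:,1]-c["cy"])/f,np.ones(len(uv))]
    d=R.from_quat(c["attitude"]).apply(d); e=np.array(c["eye"])
    return (e+d*((z-e[2])/d[:,2])[:,None])[:,:2]
def blobs(m,amin=8):
    n,l,st,ce=cv2.connectedComponentsWithStats(m.astype(np.uint8))
    return [(ce[i],st[i],l==i) for i in range(1,n) if st[i,4]>=amin]
def hsv(c): return cv2.cvtColor(c["image"],cv2.COLOR_RGB2HSV).astype(int)
E
python3 - <<'E'
from h import *
for n,box in(("scene",(200,120,460,260)),("side",(220,120,360,330))):
    c=r.camera(n);H=hsv(c);h,s,v=H[...,0],H[...,1],H[...,2]
    for nm,m,z in(("orange",(h>=4)&(h<=13)&(s>200)&(v>150),.115),("brass",(h>13)&(h<24)&(s>110)&(v>110),.085),("blue",(h>105)&(h<130)&(s>140)&(v>40),.045),("red",((h<4)|(h>172))&(s>130)&(v>70),.06),("white",(s<40)&(v>170),.0425),("yellow",(h>22)&(h<32)&(s>180),.05)):
        for ce,st,_ in blobs(m):
            if box[0]<ce[0]<box[2] and box[1]<ce[1]<box[3]: print(n,nm,ce.round(1),st.tolist(),cast(c,ce,z).round(3).tolist())
a=cv2.imread("pics/scene0.png")[140:250,200:290];b=cv2.imread("pics/scene0.png")[180:245,345:455]
a=cv2.resize(a,None,fx=4,fy=4,interpolation=2);b=cv2.resize(b,(400,236),interpolation=2)
o=np.zeros((440,760,3),np.uint8);o[:,:360]=a;o[:236,360:]=b;cv2.imwrite("pics/crop1.png",o)
E
```

```text
scene brass [201.8 128. ] [177, 113, 46, 33, 266] [[0.209, -0.356]]
scene brass [225.6 135.7] [214, 117, 24, 35, 172] [[0.25, -0.28]]
scene brass [416.1 123.7] [412, 116, 10, 14, 46] [[0.245, 0.33]]
scene brass [256.7 120.6] [254, 119, 7, 4, 10] [[0.189, -0.182]]
scene brass [446.8 120.9] [444, 119, 6, 4, 10] [[0.24, 0.432]]
scene brass [388.3 120.6] [385, 120, 8, 3, 11] [[0.223, 0.243]]
scene brass [248.8 125.1] [246, 123, 7, 5, 12] [[0.208, -0.207]]
scene brass [443.5 124.3] [440, 123, 7, 4, 12] [[0.255, 0.417]]
scene brass [240.1 125.9] [239, 124, 3, 4, 8] [[0.209, -0.235]]
scene brass [293.  135.7] [286, 126, 17, 23, 106] [[0.267, -0.069]]
scene brass [384.7 129.9] [381, 127, 9, 6, 16] [[0.265, 0.224]]
scene brass [390.4 128.6] [388, 127, 5, 5, 8] [[0.26, 0.243]]
scene brass [428.7 135.7] [416, 127, 28, 18, 155] [[0.301, 0.358]]
scene brass [313.1 133.8] [305, 128, 18, 13, 70] [[0.264, -0.005]]
scene brass [329. 163.] [299, 128, 66, 72, 659] [[0.391, 0.033]]
scene brass [241.9 133.3] [238, 131, 9, 6, 22] [[0.243, -0.229]]
scene brass [325.7 133.1] [324, 131, 4, 4, 9] [[0.264, 0.0
[... 10783 characters left out ...]
55.2 298.9] [253, 298, 6, 4, 13] [[0.355, -0.268]]
side brass [322.6 299. ] [320, 298, 5, 3, 8] [[0.515, -0.308]]
side blue [288.8 144. ] [286, 143, 7, 3, 20] [[0.555, 0.338]]
side blue [289.7 158. ] [279, 148, 21, 19, 304] [[0.543, 0.265]]
side white [254.8 124.2] [242, 117, 27, 15, 252] [[0.456, 0.482]]
side white [352.  120.4] [349, 119, 7, 4, 20] [[0.807, 0.415]]
side white [298.7 178.1] [292, 171, 12, 16, 102] [[0.553, 0.165]]
side white [283.  181.6] [278, 173, 13, 17, 116] [[0.501, 0.161]]
side white [302.4 265.1] [295, 258, 16, 15, 193] [[0.493, -0.169]]
side white [305.2 284.5] [296, 274, 18, 20, 264] [[0.487, -0.231]]
side white [313.4 300.1] [311, 294, 6, 13, 56] [[0.497, -0.281]]
```

View pics/crop1.png

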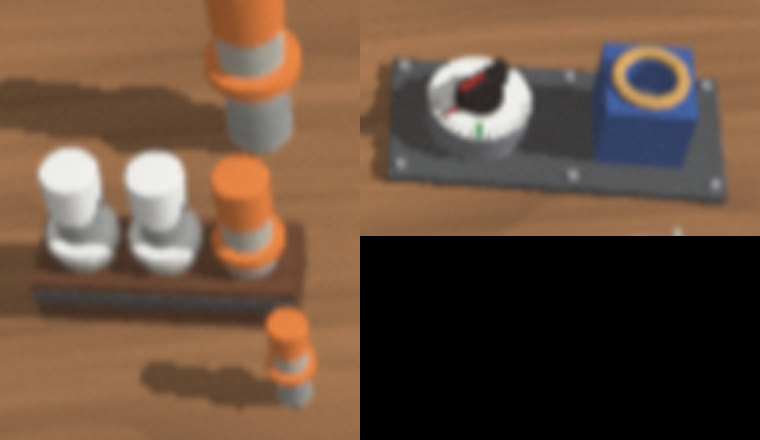

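The crop confirms it: the orange tube in the rack (240,215 in the crop) has the same size as the white ones, while the others are larger and smaller. On the dial, the green mark is at (478,130) and the red pointer points to the lower left, at roughly +60°. Moving above the dial now.

```bash
python3 -m crank '[[[-20,-13,0,4,1],[-60,-38,0,10,1],[-110,-70,0,18,1],[-150,-96,0,26,1],[-190,-121,0,34,1],[-230,-147,0,42,1],[-270,-173,0,48,1],[-310,-198,0,48,1],[-350,-224,0,48,1],[-390,-249,0,48,1],[-415,-265,0,48,1],[-430,-275,0,48,1],[-430,-275,0,48,1],[-430,-275,0,48,1],[-430,-275,0,48,1]]]' 20
python3 - <<'E'
from h import *
c=r.camera("wrist");cv2.imwrite("pics/w1.png",c["image"][:,:,::-1]);print(r.read_state()["ee_pos"],c["eye"])
H=hsv(c);h,s,v=H[...,0],H[...,1],H[...,2]
for nm,m,z in(("red",((h<5)|(h>172))&(s>130)&(v>70),.06),("green",(h>45)&(h<85)&(s>90),.0425),("brass",(h>13)&(h<24)&(s>110)&(v>150),.085),("white",(s<40)&(v>150),.0425)):
    for ce,st,_ in blobs(m,60): print(nm,ce.round(1),st.tolist(),cast(c,ce,z).round(4).tolist())
E
```

```text
time: 1.75
ee_pos: [0.5291, 0.1649, 0.2225]
eef_rot: [0.573, 0.82, 0.0, -0.0]
ft_force: [0.2, -0.5, 0.1]
width: 0.0872
grip_force: 0.0
[0.52913715 0.16490432 0.22249762] [0.50284634 0.23529144 0.38489894]
red [312.  198.9] [308, 188, 9, 23, 126] [[0.5339, 0.1487]]
brass [ 6.2 93.5] [0, 0, 19, 241, 2451] [[0.2256, 0.1533]]
brass [ 66.2 113.3] [18, 0, 94, 246, 13724] [[0.2811, 0.1544]]
brass [161.5 125.2] [91, 0, 141, 262, 18140] [[0.3692, 0.175]]
brass [261.8 120.7] [193, 0, 149, 262, 10107] [[0.4591, 0.2123]]
brass [384.2   5.1] [376, 0, 18, 14, 158] [[0.5303, 0.343]]
brass [413.1  12.3] [391, 0, 47, 36, 911] [[0.5565, 0.3466]]
brass [444.5 110.6] [364, 0, 169, 262, 9254] [[0.6203, 0.2814]]
brass [534.6   8.1] [526, 0, 19, 22, 88] [[0.6553, 0.3863]]
brass [378.3  72.3] [347, 39, 63, 68, 1548] [[0.5472, 0.2909]]
brass [385.9 150.6] [381, 136, 13, 29, 79] [[0.5831, 0.2273]]
brass [316.8 243.5] [268, 190, 92, 72, 1728] [[0.5536, 0.1101]]
brass [424.4 225. ] [415, 208, 20, 36, 206] [[0.6534, 0.1693]]
brass [435.  226.8] [422, 211, 27, 37, 249] [[0.6649, 0.1715]]
brass [137.7 275.5] [132, 252, 19, 49, 293] [[0.3795, 0.0052]]
brass [370.2 315.6] [247, 291, 309, 40, 6365] [[0.6434, 0.0462]]
brass [223.  312.6] [198, 292, 48, 39, 865] [[0.4817, -0.0086]]
white [571.5 118.5] [468, 0, 172, 261, 23782] [[0.772, 0.3285]]
white [310. 178.] [275, 147, 71, 69, 2579] [[0.5247, 0.167]]
```

View pics/w1.png

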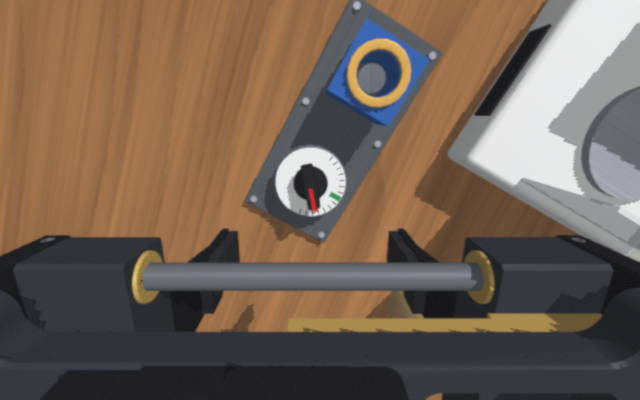

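The dial is at (310,180) with the red pointer aimed down at (312,199). The green mark is at (335,196) and the ring at (378,72). Next I'll compute the geometry.

```bash
cat >> h.py <<'E'
def circ(c,m,z):
    p=np.argwhere(m)[:,::-1].astype(np.float32)
    q=cast(c,cv2.convexHull(p)[:,0],z).astype(np.float32)
    return cv2.fitEllipse(q*1000)
def gauge(c,dial=True):
    H=hsv(c);h,s,v=H[...,0],H[...,1],H[...,2];o={}
    b=[x for x in blobs((h>13)&(h<24)&(s>110)&(v>150)&True,300) if x[1][0]>0]
    o["ring"]=[circ(c,x[2],.085) for x in b if .8<x[1][2]/x[1][3]<1.25 and x[1][4]<.6*x[1][2]*x[1][3]]
    o["dial"]=[circ(c,x[2],.0425) for x in blobs((s<40)&(v>150),800) if .8<x[1][2]/x[1][3]<1.25]
    for ce,st,m in blobs(((h<5)|(h>172))&(s>130)&(v>70),40):
        p=cast(c,np.argwhere(m)[:,::-1],.072)
        w=np.linalg.svd(p-p.mean(0),full_matrices=False)[2][0]
        o.setdefault("red",[]).append((p.mean(0)*1000,np.degrees(np.arctan2(w[1],w[0]))))
    return o
E
python3 - <<'E'
from h import *
c=r.camera("wrist");g=gauge(c)
for k in g:
    for x in g[k]: print(k,x)
E
```

```text
ring ((547.7306518554688, 289.9563903808594), (57.72218322753906, 57.986183166503906), 178.56549072265625)
ring ((480.79742431640625, -7.711368083953857), (36.55186080932617, 73.48465728759766), 154.32598876953125)
dial ((526.7154541015625, 162.614501953125), (81.61813354492188, 82.30577087402344), 104.19683074951172)
red (array([532.84242574, 151.74858579]), np.float64(-58.26675423657893))
```

```bash
python3 -m crank '[[[-1,-3,20,-8,0.3],[-1,-3,55,-10,0.3],[-1,-3,95,-10,0.3],[-1,-3,130,-10,0.3],[-1,-3,155,-10,0.3],[-1,-3,168,-10,0.3],[-1,-3,170,-10,0.3],[-1,-3,170,-10,0.3],[-1,-3,170,-10,0.0],[-1,-3,170,-10,-0.4],[-1,-3,170,-10,-1],[-1,-3,170,-10,-1],[-1,-3,170,-10,-1],[-1,-3,170,-10,-1],[-1,-3,170,-10,-1],[-1,-3,170,-10,-1]]]' 15
```

```text
time: 3.45
ee_pos: [0.5271, 0.1615, 0.0526]
eef_rot: [0.5, 0.866, -0.0, -0.0]
ft_force: [-1.9, -0.2, 2.3]
width: 0.0138
grip_force: 14.9
```

```bash
python3 -m crank '[[[0,0,0,-4,-1],[0,0,0,-11,-1],[0,0,0,-18,-1],[0,0,0,-25,-1],[0,0,0,-32,-1],[0,0,0,-39,-1],[0,0,0,-45,-1],[0,0,0,-49,-1],[0,0,0,-51,-1],[0,0,0,-51,-1],[0,0,0,-51,-1],[0,0,0,-51,0],[0,0,0,-51,0.3],[0,0,0,-51,0.3],[0,0,0,-51,0.3],[0,0,-30,-51,0.3],[0,0,-75,-51,0.3],[0,0,-110,-51,0.3],[0,0,-130,-51,0.3],[0,0,-130,-51,0.3]]]'
python3 - <<'E'
from h import *
c=r.camera("wrist");g=gauge(c);cv2.imwrite("pics/w2.png",c["image"][:,:,::-1])
for k in g:
    for x in g[k]: print(k,x)
H=hsv(c);h,s,v=H[...,0],H[...,1],H[...,2]
for ce,st,_ in blobs((h>45)&(h<85)&(s>60),8): print("green",ce,cast(c,ce,.0425))
print(r.read_state()["ee_pos"],r.read_state()["joint_positions"])
E
```

```text
time: 5.45
ee_pos: [0.529, 0.1622, 0.1859]
eef_rot: [0.078, 0.997, 0.001, 0.003]
ft_force: [1.0, -0.4, 0.1]
width: 0.0563
grip_force: 0.0
ring ((547.4959106445312, 288.5213317871094), (55.81601333618164, 58.76012420654297), 113.86107635498047)
dial ((526.8351440429688, 162.267333984375), (82.66846466064453, 83.6376724243164), 69.53678131103516)
red (array([538.13119009, 160.43964145]), np.float64(-8.997244106067972))
green [311.         220.27272727] [[0.56490294 0.1556945 ]]
[0.52800584 0.16190976 0.18371089] [-0.54629175  0.19251294  0.18829753  1.7225889  -0.0383889   1.22726676
  1.06526882]
```

View pics/w2.png

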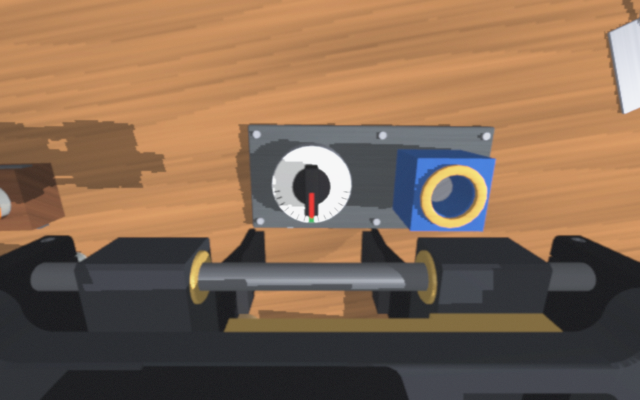

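The pointer sits on green at (311,210) and the directions agree within 1°, so step 1 is done. Next is the tube.

Run:
```python
from h import *
for n,pts in(("scene",None),("side",None)):
    c=r.camera(n);H=hsv(c);h,s,v=H[...,0],H[...,1],H[...,2]
    cv2.imwrite(f"pics/{n}2.png",c["image"][:,:,::-1])
    bx=(205,170,275,215) if n=="scene" else (285,230,325,320)
    for nm,m in(("or",(h<=16)&(s>190)&(v>140)),("wh",(s<45)&(v>150))):
        for ce,st,mm in blobs(m,40):
            if bx[0]<ce[0]<bx[2] and bx[1]<ce[1]<bx[3]:
                w=st[2]; top=(st[0]+w/2,st[1]+w*.38)
                print(n,nm,st.tolist(),cast(c,top,.135).round(3))
```

```text
scene wh [210, 178, 18, 29, 331] [[ 0.492 -0.283]]
scene wh [231, 179, 18, 28, 332] [[ 0.5   -0.225]]
side or [294, 241, 14, 17, 124] [[ 0.491 -0.176]]
side wh [294, 258, 23, 53, 766] [[ 0.489 -0.239]]
```

```bash
python3 -m crank '[[[-2,-20,-10,6,0.6],[-4,-50,-25,14,1],[-8,-90,-38,22,1],[-11,-130,-38,30,1],[-13,-170,-38,38,1],[-15,-210,-38,46,1],[-18,-250,-38,54,1],[-20,-285,-38,62,1],[-22,-310,-38,70,1],[-23,-325,-38,78,1],[-24,-332,-38,85,1],[-24,-332,-38,89,1],[-24,-332,-38,89,1],[-24,-332,-38,89,1],[-24,-332,-38,89,1]]]' 20
python3 - <<'E'
from h import *
c=r.camera("wrist");cv2.imwrite("pics/w3.png",c["image"][:,:,::-1])
H=hsv(c);h,s,v=H[...,0],H[...,1],H[...,2]
for nm,m in(("or",(h<=16)&(s>190)&(v>140)),("wh",(s<30)&(v>190))):
    for ce,st,mm in blobs(m,300):
        print(nm,ce.round(),st.tolist(),cast(c,ce,.135).round(3),circ(c,mm,.135))
E
```

```text
time: 7.1
ee_pos: [0.499, -0.1697, 0.22]
eef_rot: [0.754, 0.657, -0.0, -0.0]
ft_force: [-0.8, 0.4, -0.1]
width: 0.0874
grip_force: 0.0
or [393. 153.] [372, 135, 40, 35, 838] [[ 0.57  -0.135]] ((568.07861328125, -134.53030395507812), (25.758440017700195, 34.33821105957031), 55.623477935791016)
or [305. 198.] [282, 166, 48, 63, 2257] [[ 0.492 -0.164]] ((492.4649963378906, -163.0641326904297), (42.72639083862305, 56.64945602416992), 166.01898193359375)
or [126. 213.] [50, 173, 142, 68, 4674] [[ 0.337 -0.155]] ((333.766357421875, -158.4573974609375), (68.59996795654297, 128.72898864746094), 99.18102264404297)
wh [557. 173.] [530, 146, 57, 56, 2536] [[ 0.704 -0.17 ]] ((702.8482666015625, -170.3556671142578), (44.81572341918945, 52.55082702636719), 41.96824264526367)
wh [310. 250.] [287, 224, 43, 39, 876] [[ 0.49  -0.211]] ((487.88519287109375, -213.06686401367188), (32.492801666259766, 56.262943267822266), 148.25222778320312)
wh [308. 307.] [286, 291, 43, 37, 777] [[ 0.48 -0.27]] ((478.6886901855469, -272.8743896484375), (35.11531448364258, 54.04048538208008), 123.6400146484375)
```

View pics/w3.png

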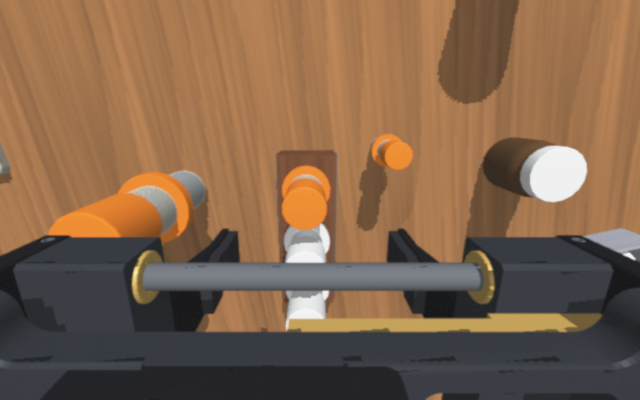

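The cap top of the rack tube is at about (305,208). The big distractor is on the left at (126,213), so I need to check its clearance from the gripper body.

Run:
```python
from h import *
c=r.camera("wrist")
for p in((305,208.5),(305,229),(305,188),(282,208),(328,208)): print(p,cast(c,p,.135).round(4))
print("wh",cast(c,[(308,262)],.135))
a=cv2.imread("pics/scene2.png")[110:190,230:300];cv2.imwrite
c1=r.camera("scene");c2=r.camera("side")
for z in(0,.15,.2,.25): print(z,cast(c1,[(264,173),(261,133)],z).round(3).tolist(),cast(c2,[(246,287),(238,243)],z).round(3).tolist())
```

```text
(305, 208.5) [[ 0.4912 -0.1726]]
(305, 229) [[ 0.4885 -0.1913]]
(305, 188) [[ 0.4939 -0.1546]]
(282, 208) [[ 0.4717 -0.1694]]
(328, 208) [[ 0.5109 -0.1748]]
wh [[ 0.48660242 -0.22340981]]
0 [[0.341, -0.168], [0.16, -0.175]] [[0.333, -0.173], [0.329, -0.017]]
0.15 [[0.472, -0.158], [0.314, -0.164]] [[0.34, -0.271], [0.337, -0.138]]
0.2 [[0.515, -0.154], [0.365, -0.16]] [[0.342, -0.304], [0.339, -0.178]]
0.25 [[0.559, -0.151], [0.416, -0.156]] [[0.344, -0.337], [0.342, -0.218]]
```

```bash
python3 -m crank '[[[-4,-7,15,0,1],[-4,-7,45,0,1],[-4,-7,80,0,1],[-4,-7,105,0,1],[-4,-7,118,0,1],[-4,-7,122,0,1],[-4,-7,122,0,1],[-4,-7,122,0,0.2],[-4,-7,122,0,-0.4],[-4,-7,122,0,-1],[-4,-7,122,0,-1],[-4,-7,122,0,-1],[-4,-7,122,0,-1],[-4,-7,122,0,-1]]]' 40
```

```text
time: 8.7
ee_pos: [0.4916, -0.1731, 0.0985]
eef_rot: [0.755, 0.656, 0.0, -0.0]
ft_force: [-2.0, -0.1, 1.1]
width: 0.0393
grip_force: 40.4
```

```bash
python3 -m crank '[[[0,0,-10,0,-1],[0,0,-35,0,-1],[0,0,-70,0,-1],[0,0,-100,0,-1],[0,0,-115,0,-1],[15,0,-120,-4,-1],[45,-1,-120,-12,-1],[85,-2,-120,-20,-1],[125,-2,-120,-28,-1],[165,-3,-120,-36,-1],[205,-4,-120,-44,-1],[245,-5,-120,-52,-1],[285,-5,-120,-60,-1],[325,-6,-120,-68,-1],[365,-6,-120,-76,-1],[405,-7,-120,-83,-1],[435,-8,-120,-88,-1],[455,-8,-120,-89,-1],[465,-8,-120,-89,-1],[466,-8,-120,-89,-1]]]'
python3 -m crank '[[[0,0,0,0,-1],[0,0,0,0,-1]]]'
python3 - <<'E'
from h import *
c=r.camera("wrist");cv2.imwrite("pics/w4.png",c["image"][:,:,::-1])
c=r.camera("scene");d=r.camera("side")
a=cv2.resize(c["image"][110:230,370:480,::-1],None,fx=3.4,fy=3.4);b=cv2.resize(d["image"][70:190,240:350,::-1],None,fx=3.4,fy=3.4)
cv2.imwrite("pics/sd4.png",np.hstack([a,b]))
print(r.read_state()["joint_positions"])
E
```

```text
time: 10.7
ee_pos: [0.5482, 0.2903, 0.2185]
eef_rot: [0.078, 0.997, -0.0, -0.0]
ft_force: [0.0, -0.2, -1.4]
width: 0.0392
grip_force: 40.0
time: 10.9
ee_pos: [0.5489, 0.2879, 0.2189]
eef_rot: [0.079, 0.997, -0.0, 0.0]
ft_force: [-0.4, -0.0, -2.2]
width: 0.0391
grip_force: 40.0
[-0.66030767  0.31952255  0.12964025  1.48951634 -0.04163627  1.33498532
  0.88503047]
```

View pics/w4.png

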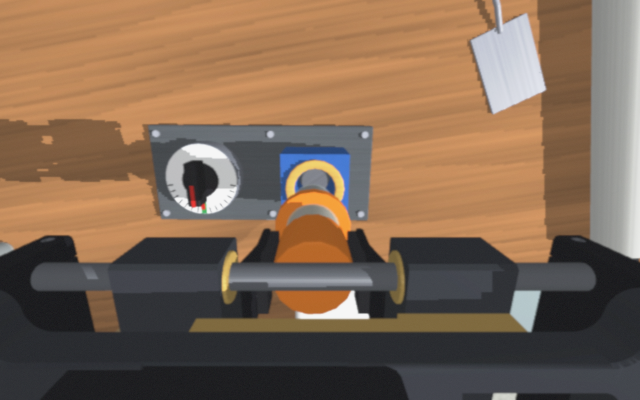

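View pics/sd4.png

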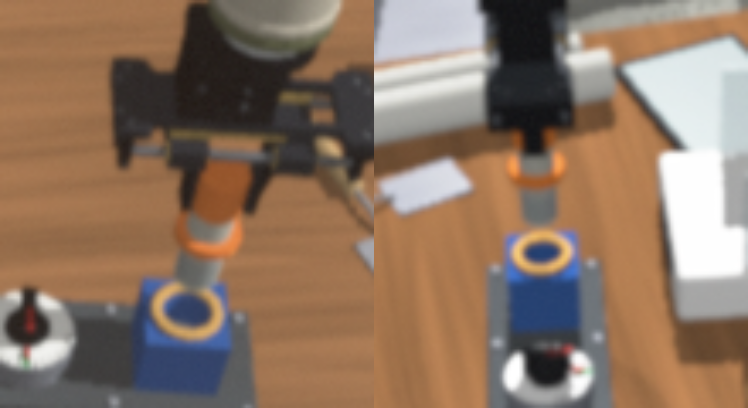

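Fingers and tube are above the seat and upright. In the wrist view the flange spans columns 274–352 with its far edge at row 190, and the ring is at (316,185). Next I'll measure the axis offset and re-check the knob.

```bash
python3 -m crank '[[[0,0,0,0,-1],[0,0,0,0,-1],[0,0,0,0,-1]]]'
python3 - <<'E'
from h import *
c=r.camera("wrist");g=gauge(c)
for k in g:
    for x in g[k]: print(k,x)
H=hsv(c);h,s,v=H[...,0],H[...,1],H[...,2]
for ce,st,_ in blobs((h>45)&(h<85)&(s>60),8): print("green",ce,cast(c,ce,.0425))
tz=r.read_state()["ee_pos"][2]-.0935
f=lambda c:(lambda H:(H[...,0]<=16)&(H[...,1]>170)&(H[...,2]>90))(hsv(c))
for ce,st,m in blobs(f(c),500):
    ys,xs=np.where(m);top=(xs[ys==ys.min()].mean(),ys.min())
    print("wrist or",st.tolist(),top,"far edge",cast(c,top,tz+.065)*1000,"L/R",cast(c,[(st[0],224),(st[0]+st[2],224)],tz+.065)*1000)
c=r.camera("side")
for ce,st,m in blobs(f(c),20):
    if 290<ce[0]+20<340 and ce[1]<140: print("side or",ce,st.tolist(),cast(c,ce,tz+.06)*1000)
for x in gauge(c)["ring"]: print("side ring",x)
b=[x for x in blobs((lambda H:(H[...,0]>13)&(H[...,0]<24)&(H[...,1]>110)&(H[...,2]>110))(hsv(c)),60) if 270<x[0][0]<310 and 125<x[0][1]<160]
for x in b: print("side ring",x[1].tolist(),circ(c,x[2],.085))
c=r.camera("scene")
for ce,st,m in blobs(f(c),20):
    if 400<ce[0]<450 and 140<ce[1]<200: print("scene or",ce,st.tolist(),cast(c,ce,tz+.06)*1000)
b=[x for x in blobs((lambda H:(H[...,0]>13)&(H[...,0]<24)&(H[...,1]>110)&(H[...,2]>110))(hsv(c)),60) if 410<x[0][0]<440 and 190<x[0][1]<210]
for x in b: print("scene ring",x[1].tolist(),circ(c,x[2],.085))
print(r.read_state()["ee_pos"])
E
```

```text
time: 11.35
ee_pos: [0.5485, 0.2894, 0.2186]
eef_rot: [0.078, 0.997, 0.0, 0.0]
ft_force: [-0.4, -0.1, -2.7]
width: 0.0391
grip_force: 40.0
ring ((562.9241333007812, 294.4897766113281), (62.13968276977539, 93.3571548461914), 106.30414581298828)
dial ((527.0009765625, 162.82752990722656), (82.57076263427734, 83.30615997314453), 59.49430847167969)
red (array([537.70396966, 160.10736429]), np.float64(-8.77577026844454))
green [202.875 211.625] [[0.56455546 0.15599804]]
wrist or [275, 190, 77, 72, 3979] (np.float64(313.0), np.int64(190)) far edge [[521.86346084 294.20864987]] L/R [[541.23640723 265.16561232]
 [549.39657001 316.54384705]]
wrist or [276, 291, 73, 22, 1210] (np.float64(312.5), np.int64(291)) far edge [[596.13318393 282.11686595]] L/R [[541.34232796 265.83251324]
 [549.07847965 314.54107804]]
side or [287.30232558 121.46511628] [280, 117, 16, 8, 43] [[547.01369903 279.84187339]]
side ring [281, 137, 16, 13, 92] ((548.2424926757812, 292.14154052734375), (51.17558288574219, 71.83745574951172), 165.4814910888672)
scene or [435.43414634 165.43902439] [428, 158, 16, 16, 205] [[513.34411812 310.51982178]]
scene or [431.10909091 181.07272727] [423, 173, 18, 12, 55] [[567.09310831 286.16486509]]
scene ring [415, 194, 20, 15, 89] ((557.2589111328125, 288.0403747558594), (53.62880325317383, 55.8339729309082), 170.76470947265625)
[0.54845229 0.28950416 0.21850475]
```

Tube axis is at about (547.6, 290.3) against the seat at (547.7, 290.0), and the knob is still on zero. Inserting to just above the plunger, with more grip.

```bash
python3 -m crank '[[[0,0,10,0,-1],[0,0,25,0,-1],[0,0,35,0,-1],[0,0,40,0,-1],[0,0,45,0,-1],[0,0,50,0,-1],[0,0,55,0,-1],[0,0,60,0,-1],[0,0,65,0,-1],[0,0,70,0,-1],[0,0,74,0,-1],[0,0,74,0,-1]]]' 60
```

```text
time: 12.7
ee_pos: [0.5482, 0.2894, 0.1438]
eef_rot: [0.078, 0.997, -0.0, -0.0]
ft_force: [-0.1, 0.8, -2.6]
width: 0.0386
grip_force: 59.9
```

```bash
python3 -m crank '[[[0,0,2,0,-1],[0,0,4,0,-1],[0,0,6,0,-1],[0,0,8,0,-1],[0,0,10,0,-1],[0,0,12,0,-1],[0,0,14,0,-1],[0,0,16,0,-1],[0,0,17,0,-1],[0,0,17,0,-1],[0,0,17,0,-1]]]'
```

```text
time: 13.8
ee_pos: [0.5488, 0.2896, 0.128]
eef_rot: [0.078, 0.997, 0.0, 0.0]
ft_force: [-0.8, -1.3, 6.4]
width: 0.0391
grip_force: 60.0
```

```bash
python3 -m crank '[[[0,0,1,0,-1],[0,0,2,0,-1],[0,0,3,0,-1],[0,0,4,0,-1],[0,0,4,0,-1],[0,0,4,0,-1]]]'; python3 -m crank '[[[0,0,0.5,0,-1],[0,0,1,0,-1],[0,0,1,0,-1],[0,0,1,0,-1]]]'
```

```text
time: 14.4
ee_pos: [0.5489, 0.2896, 0.1242]
eef_rot: [0.078, 0.997, 0.0, 0.0]
ft_force: [-1.1, -1.4, 7.8]
width: 0.0392
grip_force: 60.0
time: 14.8
ee_pos: [0.549, 0.2896, 0.1236]
eef_rot: [0.078, 0.997, 0.0, 0.001]
ft_force: [-2.3, -2.5, 10.5]
width: 0.0389
grip_force: 60.0
```

```bash
python3 -m crank '[[[0,0,0.5,0,-1],[0,0,1,0,-1],[0,0,1,0,-1],[0,0,1,0,-1]]]'; python3 -m crank '[[[0,0,0.5,0,-1],[0,0,1,0,-1],[0,0,1,0,-1],[0,0,1,0,-1]]]'
```

```text
time: 15.2
ee_pos: [0.549, 0.2896, 0.1235]
eef_rot: [0.078, 0.997, 0.001, 0.001]
ft_force: [-5.0, -3.3, 17.0]
width: 0.0392
grip_force: 60.0
time: 15.6
ee_pos: [0.5491, 0.2896, 0.1235]
eef_rot: [0.079, 0.997, 0.001, 0.001]
ft_force: [-8.3, -5.4, 25.8]
width: 0.039
grip_force: 60.1
```

The flange is hard on the ring: z has stopped at 0.1235 m and the ring carries about 17 N. I'll hold and check.

```bash
python3 -m crank '[[[0,0,0,0,-1],[0,0,0,0,-1],[0,0,0,0,-1],[0,0,0,0,-1],[0,0,0,0,-1],[0,0,0,0,-1]]]'
python3 - <<'E'
from h import *
g=gauge(r.camera("wrist"));print(g.get("red"),g["dial"])
c=r.camera("scene");d=r.camera("side")
a=cv2.resize(c["image"][120:240,350:460,::-1],None,fx=3.4,fy=3.4);b=cv2.resize(d["image"][90:210,240:350,::-1],None,fx=3.4,fy=3.4)
cv2.imwrite("pics/sd5.png",np.hstack([a,b]))
E
```

```text
time: 16.2
ee_pos: [0.5491, 0.2896, 0.1234]
eef_rot: [0.079, 0.997, 0.001, 0.001]
ft_force: [-7.8, -5.2, 24.6]
width: 0.0391
grip_force: 60.1
[(array([536.42952276, 159.97833869]), np.float64(-10.161294800623699))] [((463.59552001953125, 499.0113830566406), (71.2704086303711, 97.9406967163086), 115.75707244873047), ((527.1669311523438, 161.92190551757812), (81.18086242675781, 82.30071258544922), 87.86660766601562)]
```

View pics/sd5.png

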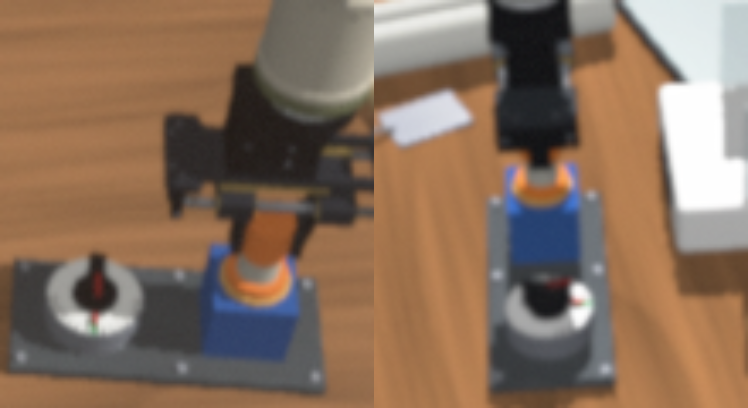

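The flange sits flat on the ring at (255,280) with the tube upright. The pointer is on the green mark at (95,325), and the force is steady. Handing in.

```bash
python3 -c "
from bench import r
print(r.close_job())"
```

```text
the job is handed in; nothing more can be done
None
```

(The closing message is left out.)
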